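Hold the enabling switch in its carton at mid-travel

TASK

A spare enabling switch for the drive eraser has come in a small carton, next to a red stop button, and has to be held on while its contact is tested. Swing both carton flaps open, well past upright so that they lean outward and stay there, then press the yellow button about halfway down (about 8 of its 16 mm) and keep it there steadily for three seconds; it is a three-position switch, so never push it close to the bottom. Do not press the red button or push the loose tools round the carton about, and finish while still holding the yellow button halfway down.

Things in the scene. Friction and masses are not known exactly. Their poses are not given: they have to be found in the camera images.
- carton: Brown cardboard carton, fixed, 150 mm along its x, 160 along its y, 80 high, board 3 mm. Origin: centre of its underside; z up. Two flaps hinged on the rims of its +y (left) and -y (right) sides meet over the middle. Two switch modules stand inside side by side along its x, in either order; their buttons are 68 mm apart, on the carton's centre line (y = 0)
- flap_left (a joint): Hinge of the left (+y) carton flap: 0 = closed flat, 1.57 = upright, 2.5 = its stop, folded out. The flap is 146 mm along the hinge, 75 mm from hinge to free edge, 3 mm thick. It starts ajar (about 0.9 to 1.2), and friction (about 0.3 N at the free edge) keeps it wherever it is left
- flap_right (a joint): Hinge of the right (-y) carton flap: the same, mirrored. Beyond it, further right (about y = -0.36, x = 0.58), stands the room's tall fixed microscope: swing the arm past it within about 0.4 m of the base axis
- flap_left_edge (a point): Middle of the free edge of the left flap (moves with it)
- flap_right_edge (a point): Middle of the free edge of the right flap (moves with it)
- flap_left_hinge (a point): Middle of the hinge line of the left flap, at the +y rim, 82 mm above the worktop; the line runs along the carton's x
- flap_right_hinge (a point): Middle of the hinge line of the right flap, at the -y rim, 82 mm above the worktop
- enable_button (a joint): Travel of the yellow button, straight down: 0 = released, 0.008 = halfway (switch on), 0.016 = bottom (trips off). Spring: 2 N to start it, 5.2 N halfway, 8.4 N at the bottom; it springs back when let go
- enable_top (a point): Centre of the flat top of the yellow button, a cylinder 32 mm across on a grey module (58 x 112 x 40 mm) with a black collar 46 mm across. Released, the top is 69 mm above the worktop (11 mm below the carton's rim) and 18 mm above the collar. A thin white ring round the button comes level with the collar's top at half travel
- stop_top (a point): Centre of the top of the red button on the neighbouring module, the same size and height, sprung the same way; not to be pressed
- blue_screwdriver: Loose blue screwdriver, 143 x 14 x 14 mm, lying in front of the carton. Leave it alone
- magnet: Loose small magnet plate, 41 x 52 x 9 mm, lying behind the carton. Leave it alone
- marker_pen: Loose white marker pen, 133 x 12 x 14 mm, lying to the left of the carton. Leave it alone
- stop_button (a joint): Travel of the red button: 0 = released, 0.016 = bottom. It must stay released
Things that resemble listed ones, but are neither listed nor needed, are in the scene too. What is shaped like the part that bears enable_button but blue is not meant.

How it is judged:
On the way, in this order (a step that is already met when the one before it is completed fails the run):
1. both carton flaps are open, past upright (value of joint each of flap_left, flap_right above 1.75 rad), for 0.2 s.
2. the yellow button has been held in the middle of its travel (5 to 11 mm down) for 2.5 seconds (value of joint enable_button between 0.005 and 0.011 m and contact force between the fingers and enable_button above 1.5 N), for 2.5 s.
At the end, for the whole second after the job is handed in: The fingers still hold the yellow button 5 to 11 mm down (8 mm wanted), both flaps stand open past upright (beyond 1.75 rad), the red button is released, and the screwdriver, magnet and marker lie within 30 mm of where they were (all of step 1 and all of step 2 and contact force between the fingers and enable_button below 20 N and value of joint stop_button below 0.002 m and distance of each of blue_screwdriver, magnet, marker_pen from where it was at the start of the episode below 0.03 m); the arm keeps its last pose, push and grip.
It fails at once if the yellow button was pushed to the bottom of its travel, which trips the switch (value of joint enable_button above 0.0135 m).
It fails at once if the red button was pressed (value of joint stop_button above 0.004 m).
It fails at once if a loose tool beside the carton was pushed about (distance of any of blue_screwdriver, magnet, marker_pen from where it was at the start of the episode above 0.03 m).
It also fails if it takes over 58 s, if anything falls off the work surface, if the arm or the gripper's body presses on something with over 40 N, if the wrist force passes 120 N, or if a joint passes its speed limit or range.

ROBOT

A 6-joint arm with a two-finger parallel gripper is mounted at the origin on a cart in front of the work surface, level with it; the furniture and walls round the work are solid. World frame = base frame: x ahead of the robot, y to its left, z up, the work surface at z = 0. Lengths are in m, angles in rad, forces in N, time in s.
With the tool pointing down it reaches from about 0.275 to 0.975 m from the base axis. Payload 8.4 kg.
Tool frame: the origin (TCP) lies on the centre line of the jaws, within the pads' length; the fingertips stand 17 mm ahead of it and the grasp point (between the pads) lies 2 mm behind it; z points along the fingers, y is the line along which they close (so a half turn about z gives the same grasp; the last joint's range is limited). The gripper opens to 92 mm and grips with 3 to 60 N. Pads are 20 mm wide; open, the fingers measure 128 mm over their backs; the gripper's body (75 mm by 189 mm) begins 69 mm behind the grasp point.
Start: joints at [1.315, 0.353, 1.633, -0, 1.155, -0.002], TCP at [0.157, 0.605, 0.232] pointing down, gripper open.
Joint ranges: [-2.63, 2.63], [-0.92, 2.1], [0.06, 2.66], [-1.3, 4.44], [0, 2.69], [-3.02, 3.02]. Speed limits (rad/s): [2.22, 2.22, 2.79, 3.14, 3.14, 3.14].

INTERFACE

Orientations are given as a unit quaternion [x, y, z, w].
In Python, from station import sense, vision, robot gives the robot as it stands.
- The arm moves only by the tool step_arm, never from a script. Its argument "rows" is one flat list of numbers, 6 for each row, row after row: the shift along the tool's x, y, z in units of 30 mm (1.0 is 30 mm), then the turn, a rotation vector about the tool's x, y, z in rad. A call has 1 to 10 rows; each row shifts and turns the commanded pose from where the row before left it, along the tool's axes as they then stand; what a row does not reach is not made up. A row lasts 1/12 s, in which the tool goes at most 41.7 mm and 7.16 degrees, less where a joint would pass 70% of its speed; a pose out of reach is approached as far as the arm can. A call is refused whole if a number of a shift passes 1 or a number of a turn 0.125, either way. A call with a gripper value outside its range is refused whole. "grip" is the closure, from 0 (fully open) to 1 (shut), set as the call begins (left out, the last holds). The fingers move at their own pace and stop on an object; the grip force is fixed at half the most. Time passes only in rows, so rows that do not move let the fingers close. It gives the time, the measured TCP pose, the force, the opening and the grip force at its end, in the units of the state.
- sense(): the state, without advancing time (a new reading comes with each control period).
- vision.camera(name): name is "scene" or "top" or "wrist"; returns the picture (400x640x3 uint8, red, green, blue); there is no depth.
- vision.camera_params(name): a dict with "vertical_fov" (degrees; the focal length in pixels is half the picture's height over the tangent of half this angle, whatever the lens; pixels are square), "cx", "cy" (the principal point, pixels), "position" and "orientation" of the camera in the world. Camera axes: x right, y up, looking along -z (the intrinsics and any distortion apply to the point x, -y, -z); pixel columns grow to the right and rows downward; lengths in m; the calibration is good to about 2 mm. A picture is of the moment at which its call begins: read the wrist's pose just before it. camera_params takes no time and is no camera call; for the wrist camera it gives the pose at the moment of the call.
- robot.hand_in(): hands the job in; it is judged then, once.
The state is a dict: "time": time; "joints": joint angles; "dq": joint speeds; "effort": joint torques, N m; "tcp_pos": TCP position; "ee_rot": TCP orientation; "ft_force": force on the tool from outside, world axes, zero at the start; "wrist_torque": the same for the moment, N m; "gripper_width": finger opening in m; "gripper_force": force on a finger pad.
Only numpy, scipy, OpenCV 4.12 (cv2) and the standard library are available. Lean on these libraries where they do the work, as an engineer would, in place of code of your own. Each camera call takes 0.05 s, during which the arm holds its last target. There are 200 camera calls.

## Working session

There is one attempt and no reset: what is moved stays moved. The work goes in short steps, Python scripts to look and compute and a tool call to move; the robot and the scene stay as the last step left them, time stands still between calls to the robot, and variables do not carry over. Pictures are saved under pics/ and viewed, at most 10 in all, crops included, and the job is handed in when it is done.

Besides the shell and the picture viewer there is one more tool, called after ">>>" as name(argument=value, ...) on one line, values as JSON. step_arm: Moves the arm, as the interface text tells. Its arguments: {"type":"object","properties":{"rows":{"type":"array","items":{"type":"number"}},"grip":{"type":"number"}},"required":["rows"]}

```bash
mkdir -p pics
python3 - <<'E'
from station import sense, vision, robot
import cv2
for n in ["scene","top"]:
    im=vision.camera(n); cv2.imwrite(f"pics/{n}0.png",im[:,:,::-1]); print(n,vision.camera_params(n))
s=sense(); print(s)
E
ls
```

```text
scene {'vertical_fov': 54.13104876057773, 'cx': 318.2695241185553, 'cy': 198.5612937013567, 'position': array([ 0.09673385, -0.38544986,  0.57107283]), 'orientation': array([ 0.42606296, -0.15097952, -0.31814746,  0.83334131])}
top {'vertical_fov': 50.99656884502447, 'cx': 313.05827218355824, 'cy': 201.45985841840334, 'position': array([0.38799987, 0.13057938, 0.9223621 ]), 'orientation': array([ 0.07846944, -0.065118  , -0.6451727 ,  0.75720168])}
{'time': 0.1, 'joints': array([ 1.31459704e+00,  3.53528848e-01,  1.63403706e+00, -1.06427672e-05,
        1.15518827e+00, -2.43156683e-03]), 'dq': array([-0.00078945, -0.00016581, -0.00124682,  0.00059867, -0.00027908,
       -0.0012786 ]), 'effort': array([-1.88598147e-03, -5.94908595e+01, -3.34930801e+01,  6.97382796e-02,
        1.83406484e-02, -4.15322074e-05]), 'tcp_pos': array([0.15682733, 0.60458447, 0.23097972]), 'ee_rot': array([ 1.26541516e-01,  9.91961142e-01, -5.76540535e-04, -7.00658563e-05]), 'ft_force': array([1.10854152, 0.75212679, 0.27307365]), 'wrist_torque': array([ 0.00494357, -0.05925726, -0.01097278]), 'gripper_force': 0.0, 'gripper_width': 0.09245419275271194}
pics
```

View pics/scene0.png

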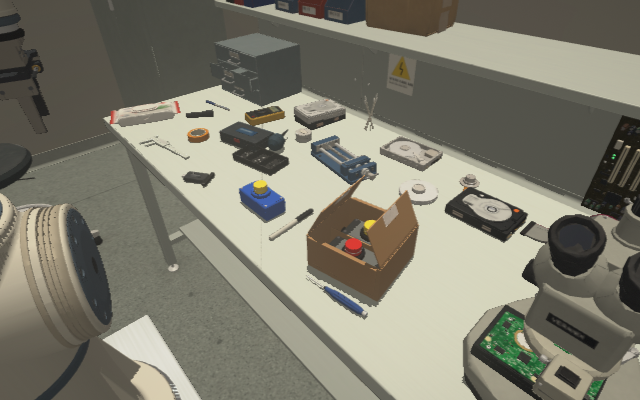

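View pics/top0.png

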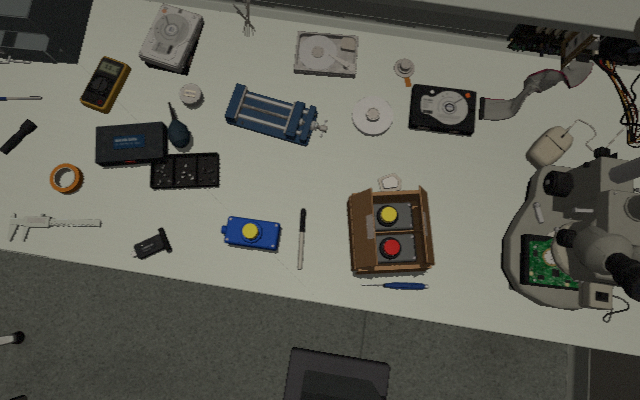

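The scene picture shows the carton with the yellow and red buttons at (368,228) and (353,246). The top picture shows them at (388,215) and (391,247).

There are two candidate yellow buttons in the top view: (250,231) on a blue module standing in the open, and (388,215) on a grey module inside the carton. The grey one fits the description, because the blue one is explicitly not meant. I'll confirm it in an enlarged crop.

Run:
```python
import cv2,numpy as np
a=cv2.imread("pics/top0.png")[170:300,330:450]; b=cv2.imread("pics/scene0.png")[170:300,300:430]
a=cv2.resize(a,None,fx=3.3,fy=3.3,interpolation=cv2.INTER_CUBIC);b=cv2.resize(b,None,fx=3,fy=3.3,interpolation=cv2.INTER_CUBIC)
cv2.imwrite("pics/crop.png",np.hstack([a,b]))
```

```text
(no output)
```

View pics/crop.png

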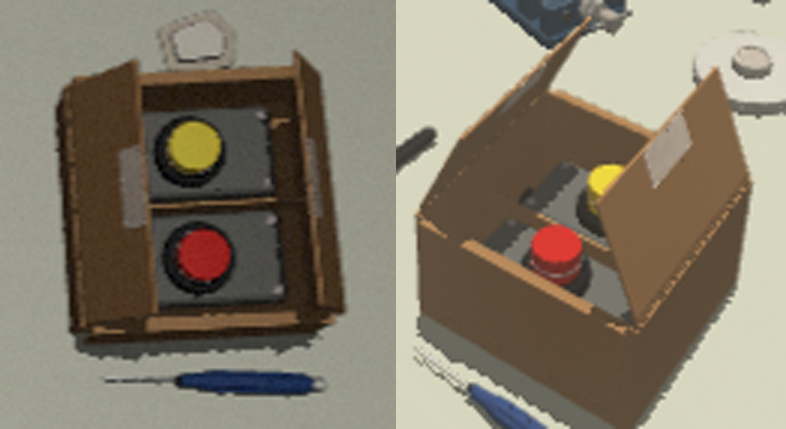

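The crop confirms it: the yellow button sits on the grey module behind the red one, and the flaps are ajar. Next I triangulate.

```bash
cat > h.py <<'E'
import numpy as np
from scipy.spatial.transform import Rotation as R
from station import sense, vision, robot
def ray(cp,u,v):
    f=200/np.tan(np.radians(cp["vertical_fov"]/2))
    d=R.from_quat(cp["orientation"]).apply([(u-cp["cx"])/f,-(v-cp["cy"])/f,-1])
    return np.array(cp["position"]),d/np.linalg.norm(d)
def tri(obs):
    A=np.zeros((3,3));b=np.zeros(3);rs=[ray(*o) for o in obs]
    for p,d in rs:
        P=np.eye(3)-np.outer(d,d);A+=P;b+=P@p
    x=np.linalg.solve(A,b)
    return x,max(np.linalg.norm(np.cross(x-p,d)) for p,d in rs)
def onz(cp,u,v,z):
    p,d=ray(cp,u,v); return p+d*(z-p[2])/d[2]
E
python3 - <<'E'
from h import *
s,t=vision.camera_params("scene"),vision.camera_params("top")
C=lambda u,v:(330+u/3.3,170+v/3.3); S=lambda u,v:(300+(u-396)/3,170+v/3.3)
for n,a,b in [("red",(204,255),(555,240)),("yel",(193,148),(610,178)),("rimNR",(340,312),(635,325)),("rimNL",(72,330),(420,215)),
 ("LfreeFar",(137,62),(590,22)),("LfreeNear",(157,312),(470,135)),("RfreeFar",(297,53),(715,70)),("RfreeNear",(322,300),(597,205)),]:
    x,e=tri([(t,*C(*a)),(s,*S(*b))]); print(n,x.round(4),round(e,4))
for n,a in [("red",(204,255)),("yel",(193,148))]: print(n,onz(t,*C(*a),.069).round(4))
E
```

```text
red [ 0.4948 -0.013   0.069 ] 0.0014
yel [0.5606 0.0015 0.0684] 0.0018
rimNR [ 0.4729 -0.0966  0.0803] 0.0021
rimNL [0.44   0.0589 0.0728] 0.0054
LfreeFar [0.5899 0.0514 0.1437] 0.0011
LfreeNear [0.4516 0.0207 0.1477] 0.0038
RfreeFar [ 0.6085 -0.0383  0.146 ] 0.0003
RfreeNear [ 0.4701 -0.0675  0.1453] 0.0004
red [ 0.4937 -0.0122  0.069 ]
yel [0.559  0.0027 0.069 ]
```

Measured carton pose: yaw about 0.215, centre about (0.527, -0.005), flaps at about 1.05 and 1.12 rad. I'll turn the tool first so that its y lies along the carton's x, and close the fingers.

>>> step_arm(rows=[0, 0, 0, 0, 0, 0.125, 0, 0, 0, 0, 0, 0.125, 0, 0, 0, 0, 0, 0.125, 0, 0, 0, 0, 0, 0.125, 0, 0, 0, 0, 0, 0.125, 0, 0, 0, 0, 0, 0.125, 0, 0, 0, 0, 0, 0.125, 0, 0, 0, 0, 0, 0.125, 0, 0, 0, 0, 0, 0.1, 0, 0, 0, 0, 0, 0], grip=1)

```text
time: 0.93
tcp_pos: [0.1569, 0.6047, 0.2312]
ee_rot: [0.628, 0.778, -0.0, 0.0]
ft_force: [-0.3, -0.3, 0.8]
gripper_width: 0.027
gripper_force: 0.0
```

```bash
cat >> h.py <<'E'
def to(p):
    s=sense(); r=R.from_quat(s["ee_rot"]); d=r.inv().apply(np.array(p)-s["tcp_pos"])/.03
    y=r.as_matrix()[:,1]
    print("t",round(s["time"],2),"tcp",s["tcp_pos"].round(4),"yaw",round(np.arctan2(y[1],y[0]),3),"F",s["ft_force"].round(2),"w",round(s["gripper_width"],4),"need",d.round(2), "z", r.as_matrix()[:,2].round(3))
E
python3 -c "
from h import *; to([.527,-.005,.232])"
```

```text
t 0.93 tcp [0.1569 0.6047 0.2312] yaw 0.212 F [-0.31 -0.25  0.79] w 0.027 need [-2.247e+01  7.770e+00 -1.000e-02] z [-0.    -0.001 -1.   ]
```

>>> step_arm(rows=[-0.9, 0.3, 0, 0, 0, 0, -0.9, 0.3, 0, 0, 0, 0, -0.9, 0.3, 0, 0, 0, 0, -0.9, 0.3, 0, 0, 0, 0, -0.9, 0.3, 0, 0, 0, 0, -0.9, 0.3, 0, 0, 0, 0, -0.9, 0.3, 0, 0, 0, 0, -0.9, 0.3, 0, 0, 0, 0, -0.9, 0.3, 0, 0, 0, 0, -0.9, 0.3, 0, 0, 0, 0])

```text
time: 1.77
tcp_pos: [0.3033, 0.3593, 0.2315]
ee_rot: [0.625, 0.781, -0.0, 0.0]
ft_force: [0.5, 1.4, -1.2]
gripper_width: 0.0008
gripper_force: 0.0
```

>>> step_arm(rows=[-0.9, 0.3, 0, 0, 0, 0, -0.9, 0.3, 0, 0, 0, 0, -0.9, 0.3, 0, 0, 0, 0, -0.9, 0.3, 0, 0, 0, 0, -0.9, 0.3, 0, 0, 0, 0, -0.9, 0.3, 0, 0, 0, 0, -0.9, 0.3, 0, 0, 0, 0, -0.9, 0.3, 0, 0, 0, 0, -0.9, 0.3, 0, 0, 0, 0, -0.9, 0.3, 0, 0, 0, 0])

```text
time: 2.6
tcp_pos: [0.4494, 0.115, 0.2316]
ee_rot: [0.625, 0.781, 0.0, 0.0]
ft_force: [-0.1, 0.3, -0.6]
gripper_width: 0.0004
gripper_force: 0.0
```

```bash
python3 -c "
from h import *; to([.527,-.005,.232])"
```

```text
t 2.6 tcp [0.4494 0.115  0.2316] yaw 0.221 F [-0.09  0.26 -0.58] w 0.0004 need [-4.47  1.65 -0.01] z [ 0.  0. -1.]
```

>>> step_arm(rows=[-0.9, 0.33, 0, 0, 0, 0, -0.9, 0.33, 0, 0, 0, 0, -0.9, 0.33, 0, 0, 0, 0, -0.9, 0.33, 0, 0, 0, 0, -0.95, 0.33, 0, 0, 0, 0, 0, 0, 0, 0, 0, 0, 0, 0, 0.75, 0, 0, 0, 0, 0, 0.75, 0, 0, 0, 0, 0, 0.75, 0, 0, 0, 0, 0, 0.75, 0, 0, 0])

```text
time: 3.43
tcp_pos: [0.5262, -0.0059, 0.1407]
ee_rot: [0.625, 0.78, 0.0, -0.0]
ft_force: [0.1, 0.4, -0.2]
gripper_width: 0.0004
gripper_force: 0.0
```

>>> step_arm(rows=[0, 0, 0, 0, 0, 0, 0, 0, 0, 0, 0, 0])

```text
time: 3.6
tcp_pos: [0.5256, -0.0058, 0.1409]
ee_rot: [0.626, 0.78, -0.001, -0.001]
ft_force: [0.3, -0.5, 0.6]
gripper_width: 0.0007
gripper_force: 0.0
```

Run:
```python
from h import *; import cv2
to([.527+.213*-.115,-.005+.977*.115,.142]); to([.527+.213*.115,-.005-.977*.115,.142])
im=vision.camera("scene")[120:320,250:490]
cv2.imwrite("pics/s1.png",cv2.resize(im,None,fx=3,fy=3)[:,:,::-1])
```

```text
t 3.6 tcp [ 0.5256 -0.0058  0.1409] yaw 0.219 F [ 0.35 -0.55  0.62] w 0.0007 need [ 3.85  0.07 -0.03] z [-0.003  0.    -1.   ]
t 3.6 tcp [ 0.5256 -0.0058  0.1409] yaw 0.219 F [ 0.35 -0.55  0.62] w 0.0007 need [-3.82  0.04 -0.04] z [-0.003  0.    -1.   ]
```

View pics/s1.png

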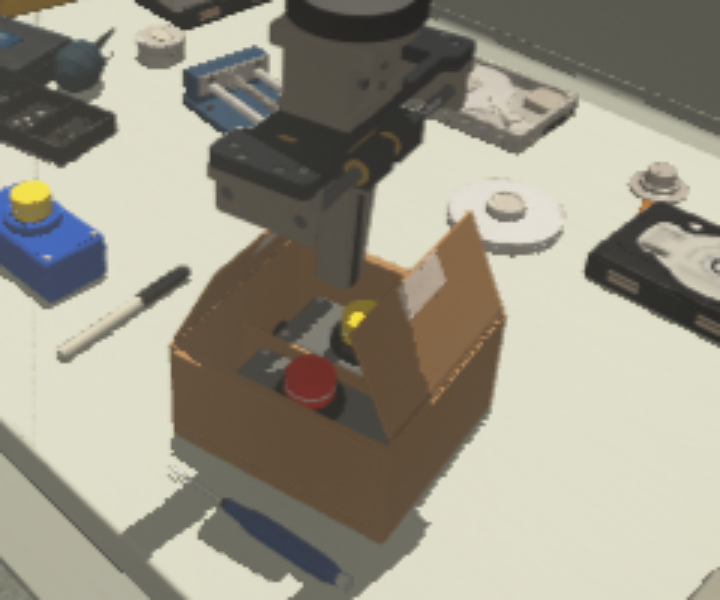

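The fingertips (338,280 in the crop) hang between the two flaps. I push the left one out.

>>> step_arm(rows=[0.35, 0, 0, 0, 0, 0, 0.35, 0, 0, 0, 0, 0, 0.35, 0, 0, 0, 0, 0, 0.35, 0, 0, 0, 0, 0, 0.35, 0, 0, 0, 0, 0, 0.35, 0, 0, 0, 0, 0, 0.35, 0, 0, 0, 0, 0, 0.35, 0, 0, 0, 0, 0, 0.35, 0, 0, 0, 0, 0, 0.4, 0, 0, 0, 0, 0])

```text
time: 4.48
tcp_pos: [0.5034, 0.0987, 0.1415]
ee_rot: [0.626, 0.78, -0.0, -0.0]
ft_force: [-0.3, -0.8, 0.7]
gripper_width: 0.0003
gripper_force: 0.2
```

>>> step_arm(rows=[0, 0, 0, 0, 0, 0, -0.7, 0, 0, 0, 0, 0, -0.7, 0, 0, 0, 0, 0, -0.7, 0, 0, 0, 0, 0, -0.7, 0, 0, 0, 0, 0, -0.7, 0, 0, 0, 0, 0, -0.35, 0, 0, 0, 0, 0, -0.35, 0, 0, 0, 0, 0, -0.35, 0, 0, 0, 0, 0, -0.35, 0, 0, 0, 0, 0])

```text
time: 5.32
tcp_pos: [0.5355, -0.0461, 0.1415]
ee_rot: [0.626, 0.78, 0.0, -0.0]
ft_force: [0.6, 1.7, 0.7]
gripper_width: 0.0003
gripper_force: 0.3
```

>>> step_arm(rows=[-0.35, 0, 0, 0, 0, 0, -0.35, 0, 0, 0, 0, 0, -0.35, 0, 0, 0, 0, 0, -0.35, 0, 0, 0, 0, 0, -0.35, 0, 0, 0, 0, 0, -0.35, 0, 0, 0, 0, 0, 0, 0, 0, 0, 0, 0])

```text
time: 5.9
tcp_pos: [0.5496, -0.1092, 0.1416]
ee_rot: [0.627, 0.779, -0.0, 0.0]
ft_force: [0.3, -0.0, 0.5]
gripper_width: 0.0007
gripper_force: 0.0
```

Run:
```python
from h import *
to([.527+.213*.105,-.005-.977*.105,.142])
```

```text
t 5.9 tcp [ 0.5496 -0.1092  0.1416] yaw 0.216 F [ 0.32 -0.01  0.47] w 0.0007 need [ 0.06  0.   -0.01] z [ 0.001 -0.001 -1.   ]
```

>>> step_arm(rows=[0.7, 0, 0, 0, 0, 0, 0.7, 0, 0, 0, 0, 0, 0.7, 0, 0, 0, 0, 0, 0.7, 0, 0, 0, 0, 0, 0.7, 0.4, -0.5, 0, 0, 0, 0.1, 0.7, -0.5, 0, 0, 0, 0, 0, -0.5, 0, 0, 0, 0, 0, -0.5, 0, 0, 0, 0, 0, 0, 0, 0, 0, 0, 0, 0, 0, 0, 0])

```text
time: 6.73
tcp_pos: [0.5583, 0.0054, 0.2019]
ee_rot: [0.626, 0.78, 0.0, 0.001]
ft_force: [-0.5, 0.0, -0.0]
gripper_width: 0.0005
gripper_force: 0.0
```

Run:
```python
from h import *; import cv2
to([.560,.002,.142])
cp=vision.camera_params("wrist");print(cp)
w=vision.camera("wrist"); s=vision.camera("scene"); t=vision.camera("top")
for n,i in zip("wst",(w,s,t)): cv2.imwrite(f"pics/{n}2.png",i[:,:,::-1])
a=cv2.resize(s[160:310,290:440],(390,390),interpolation=2);b=cv2.resize(t[160:310,320:470],(390,390),interpolation=2)
cv2.imwrite("pics/st2.png",np.hstack([a,b])[:,:,::-1])
```

```text
t 6.73 tcp [0.5583 0.0054 0.2019] yaw 0.217 F [-0.49  0.01 -0.03] w 0.0005 need [-0.12  0.03  2.  ] z [ 0.001  0.    -1.   ]
{'vertical_fov': 67.8287649484637, 'cx': 318.3266801563194, 'cy': 196.19885595796188, 'position': array([0.54134037, 0.08421096, 0.35440544]), 'orientation': array([-0.14360674, -0.01666309,  0.10707518,  0.98368407])}
```

View pics/st2.png

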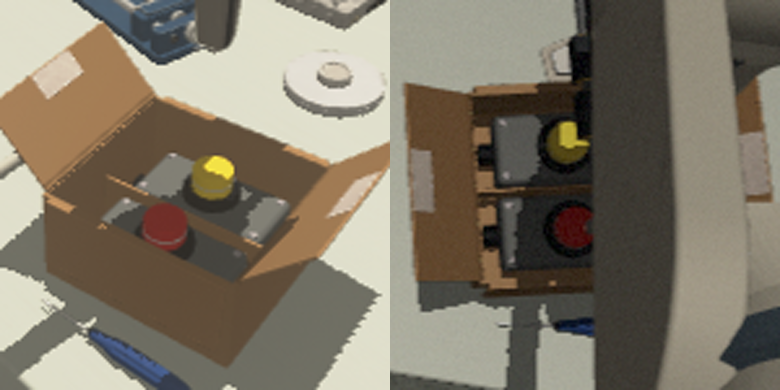

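View pics/w2.png

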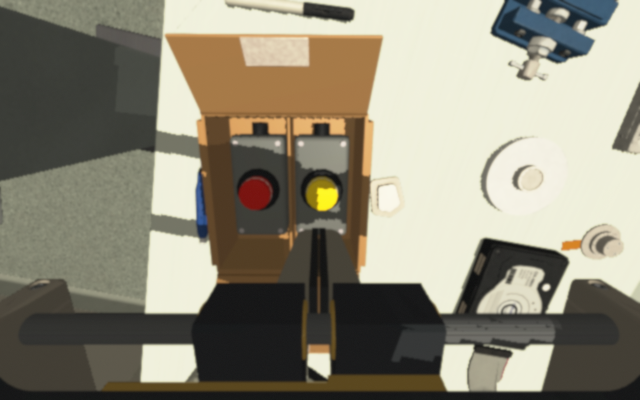

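The flaps now lean outward on both sides. In the wrist view the yellow button is at (322,194) and the red at (255,194). I check the flap angles and refine the button position.

Run:
```python
from h import *
import cv2
s,t,w=[vision.camera_params(n) for n in("scene","top","wrist")]
h=cv2.cvtColor(cv2.imread("pics/w2.png"),cv2.COLOR_BGR2HSV)
m=cv2.inRange(h[150:240,290:360],(22,150,80),(35,255,255)); ys,xs=np.nonzero(m)
(cx,cy),r=cv2.minEnclosingCircle(np.c_[xs,ys].astype(np.float32)); c=(cx+290,cy+150); print(c,r,np.mean(xs)+290,np.mean(ys)+150)
y,e=tri([(w,*c),(s,371.9,223.0),(t,388.5,214.8)]);print("yellow",y.round(4),e,onz(w,*c,.069).round(4),"red",onz(w,255,194,.069).round(4))
print("Lfar",tri([(w,382,37),(s,330.4,169.6)]))
C=np.array([.527,-.005]);u=np.array([.977,.213]);v=np.array([-.213,.977])
# right flap edge: top ray vs circle r=75 mm about the hinge, (y,z) of carton
for p,sg in (((464.2,192.7),-1),((320+15/2.6,160+85/2.6),1)):
    o,d=ray(t,*p)
    for z in np.arange(.08,.16,.002):
        q=o+d*(z-o[2])/d[2]; yy=(q[:2]-C)@v*sg-.08
        if abs(np.hypot(yy,z-.082)-.075)<.0012: print(sg,"z",z.round(3),"carton x",((q[:2]-C)@u).round(3),"angle",np.pi/2+np.arctan2(yy,z-.082))
```

```text
(321.5, 193.5) 17.10272979736328 321.5242130750605 194.34745762711864
yellow [0.5615 0.0027 0.0689] 0.0032611417389448202 [0.5611 0.0047 0.069 ] red [ 0.4967 -0.01    0.069 ]
Lfar (array([0.57432443, 0.13665705, 0.12833058]), np.float64(0.0020563419019699832))
-1 z 0.082 carton x 0.068 angle 3.141592653589793
-1 z 0.084 carton x 0.068 angle 3.115074686067437
-1 z 0.086 carton x 0.067 angle 3.0880572535126873
-1 z 0.088 carton x 0.067 angle 3.060566631883585
-1 z 0.126 carton x 0.059 angle 2.504834714342299
-1 z 0.128 carton x 0.059 angle 2.4772423715803376
-1 z 0.13 carton x 0.058 angle 2.4501168312512167
-1 z 0.132 carton x 0.058 angle 2.423485214987602
1 z 0.138 carton x 0.071 angle 2.2988610312846194
```

Both flaps stand at about 2.3 to 2.4 rad. The yellow button is at about (0.5605, 0.0035, 0.069). I align above it and descend to just above the top.

>>> step_arm(rows=[-0.08, 0.05, 0, 0, 0, 0, 0, 0, 0.6, 0, 0, 0, 0, 0, 0.6, 0, 0, 0, 0, 0, 0.6, 0, 0, 0, 0, 0, 0.6, 0, 0, 0, 0, 0, 0.6, 0, 0, 0, 0, 0, 0.4, 0, 0, 0, 0, 0, 0.2, 0, 0, 0, 0, 0, 0, 0, 0, 0, 0, 0, 0, 0, 0, 0])

```text
time: 7.72
tcp_pos: [0.5601, 0.0032, 0.0937]
ee_rot: [0.626, 0.78, -0.0, -0.0]
ft_force: [0.2, -0.6, -0.4]
gripper_width: -0.0
gripper_force: 0.0
```

Run:
```python
from h import *
import cv2
to([.5605,.0035,.078])
s=vision.camera("scene");w=vision.camera("wrist")
a=cv2.resize(s[180:280,320:420],(390,390),interpolation=2);b=cv2.resize(w[100:300,220:420],(390,390),interpolation=2)
cv2.imwrite("pics/sw3.png",np.hstack([a,b])[:,:,::-1])
```

```text
t 7.72 tcp [0.5601 0.0032 0.0937] yaw 0.217 F [ 0.19 -0.63 -0.38] w -0.0 need [0.01 0.02 0.52] z [-0.  0. -1.]
```

View pics/sw3.png

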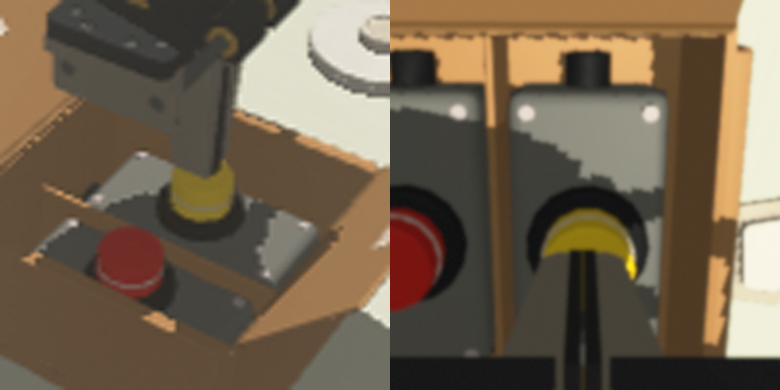

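The fingers (about 205,160) stand centred just above the yellow button. I go down in small steps, watching the force.

>>> step_arm(rows=[0, 0, 0.1, 0, 0, 0, 0, 0, 0.1, 0, 0, 0, 0, 0, 0, 0, 0, 0, 0, 0, 0, 0, 0, 0])

```text
time: 8.15
tcp_pos: [0.5598, 0.0033, 0.0876]
ee_rot: [0.626, 0.78, -0.0, -0.0]
ft_force: [-0.3, 0.4, -0.2]
gripper_width: 0.0004
gripper_force: 0.0
```

>>> step_arm(rows=[0, 0, 0.07, 0, 0, 0, 0, 0, 0, 0, 0, 0, 0, 0, 0, 0, 0, 0])

```text
time: 8.4
tcp_pos: [0.5602, 0.0032, 0.0856]
ee_rot: [0.626, 0.78, 0.0, 0.0]
ft_force: [0.6, 0.2, 1.6]
gripper_width: 0.0002
gripper_force: 1.0
```

>>> step_arm(rows=[0, 0, 0.07, 0, 0, 0, 0, 0, 0, 0, 0, 0, 0, 0, 0, 0, 0, 0])

```text
time: 8.65
tcp_pos: [0.5602, 0.0033, 0.0835]
ee_rot: [0.626, 0.78, 0.0, 0.0]
ft_force: [0.5, 0.6, 2.1]
gripper_width: 0.0008
gripper_force: 1.4
```

>>> step_arm(rows=[0, 0, 0.07, 0, 0, 0, 0, 0, 0, 0, 0, 0, 0, 0, 0, 0, 0, 0])

```text
time: 8.9
tcp_pos: [0.5602, 0.0032, 0.0814]
ee_rot: [0.626, 0.78, 0.0, 0.0]
ft_force: [0.2, 1.0, 2.9]
gripper_width: 0.0004
gripper_force: 1.9
```

>>> step_arm(rows=[0, 0, 0.07, 0, 0, 0, 0, 0, 0, 0, 0, 0])

```text
time: 9.07
tcp_pos: [0.5602, 0.0033, 0.0791]
ee_rot: [0.626, 0.78, 0.0, 0.0]
ft_force: [0.2, 0.1, 4.6]
gripper_width: 0.0003
gripper_force: 2.3
```

Run:
```python
from h import *
import cv2
F=[]
for i in range(6):
    s=vision.camera("scene"); q=sense();F.append([q["ft_force"][2],q["tcp_pos"][2]])
print(np.mean(F,0),np.std(F,0))
cv2.imwrite("pics/s4.png",cv2.resize(s[200:260,330:410],(800,600),interpolation=2)[:,:,::-1])
```

```text
[4.24563032 0.07926527] [3.97662165e-01 5.62886031e-05]
```

View pics/s4.png

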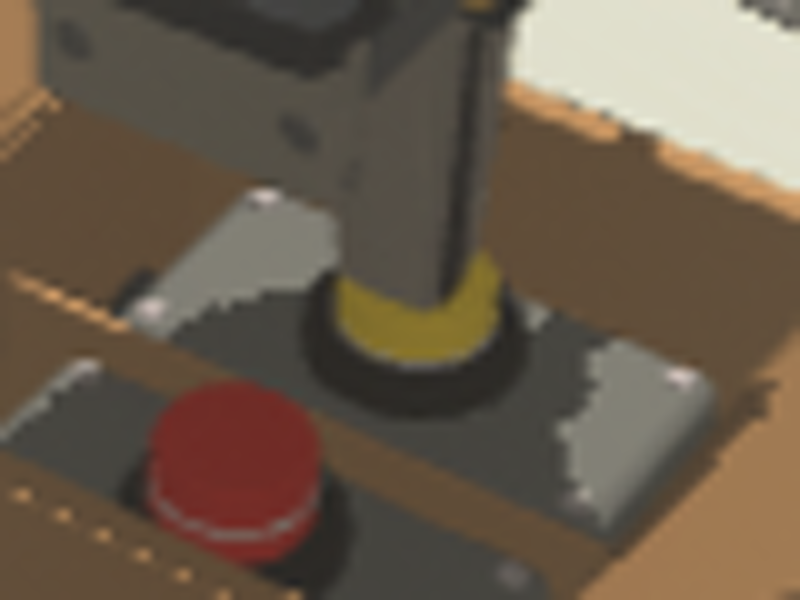

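The white ring is at (420,360), almost level with the collar. Force and height both put the button about 6.5 mm down, so 1.5 mm more and then hold.

>>> step_arm(rows=[0, 0, 0.05, 0, 0, 0, 0, 0, 0, 0, 0, 0, 0, 0, 0, 0, 0, 0, 0, 0, 0, 0, 0, 0, 0, 0, 0, 0, 0, 0, 0, 0, 0, 0, 0, 0, 0, 0, 0, 0, 0, 0, 0, 0, 0, 0, 0, 0, 0, 0, 0, 0, 0, 0, 0, 0, 0, 0, 0, 0])

```text
time: 10.2
tcp_pos: [0.5601, 0.0032, 0.0779]
ee_rot: [0.626, 0.78, 0.0, 0.0]
ft_force: [0.5, 0.7, 6.2]
gripper_width: 0.0009
gripper_force: 2.6
```

>>> step_arm(rows=[0, 0, 0, 0, 0, 0, 0, 0, 0, 0, 0, 0, 0, 0, 0, 0, 0, 0, 0, 0, 0, 0, 0, 0, 0, 0, 0, 0, 0, 0, 0, 0, 0, 0, 0, 0, 0, 0, 0, 0, 0, 0, 0, 0, 0, 0, 0, 0, 0, 0, 0, 0, 0, 0, 0, 0, 0, 0, 0, 0])

```text
time: 11.03
tcp_pos: [0.5601, 0.0032, 0.0779]
ee_rot: [0.626, 0.78, 0.0, 0.0]
ft_force: [1.7, 0.2, 4.1]
gripper_width: 0.0005
gripper_force: 2.6
```

>>> step_arm(rows=[0, 0, 0, 0, 0, 0, 0, 0, 0, 0, 0, 0, 0, 0, 0, 0, 0, 0, 0, 0, 0, 0, 0, 0, 0, 0, 0, 0, 0, 0, 0, 0, 0, 0, 0, 0, 0, 0, 0, 0, 0, 0, 0, 0, 0, 0, 0, 0, 0, 0, 0, 0, 0, 0, 0, 0, 0, 0, 0, 0])

```text
time: 11.87
tcp_pos: [0.5602, 0.0032, 0.0779]
ee_rot: [0.626, 0.78, 0.0, 0.0]
ft_force: [1.6, -0.9, 5.3]
gripper_width: 0.0007
gripper_force: 2.6
```

>>> step_arm(rows=[0, 0, 0, 0, 0, 0, 0, 0, 0, 0, 0, 0, 0, 0, 0, 0, 0, 0, 0, 0, 0, 0, 0, 0, 0, 0, 0, 0, 0, 0, 0, 0, 0, 0, 0, 0, 0, 0, 0, 0, 0, 0, 0, 0, 0, 0, 0, 0, 0, 0, 0, 0, 0, 0, 0, 0, 0, 0, 0, 0])

```text
time: 12.7
tcp_pos: [0.5601, 0.0033, 0.0779]
ee_rot: [0.626, 0.78, 0.0, 0.0]
ft_force: [1.5, 0.6, 4.7]
gripper_width: 0.0003
gripper_force: 2.6
```

Run:
```python
from h import *
import cv2
F=[]
for i in range(16):
    s=vision.camera("scene"); q=sense();F.append([q["ft_force"][2],q["gripper_force"],q["tcp_pos"][2]])
print(np.mean(F,0),np.std(F,0),q["time"])
a=cv2.resize(s[200:260,330:410],(400,300),interpolation=2);b=cv2.resize(s[150:300,280:480],(400,300),interpolation=2)
cv2.imwrite("pics/s5.png",np.hstack([a,b])[:,:,::-1])
```

```text
[4.95879151 2.56284413 0.07785921] [6.04738415e-01 1.08135603e-04 1.05642954e-05] 13.5
```

View pics/s5.png

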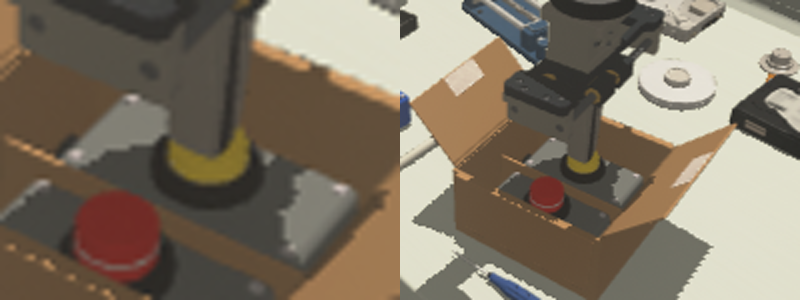

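The ring is now level with the collar (210,183) and the pad force totals 5.1 N, which is about 7.8 mm down. It has been held for over 3 s, both flaps are out and the red button is free, so I hand in.

```bash
python3 -c "
from station import robot; print(robot.hand_in())"
```

```text
the job is handed in; nothing more can be done
None
```

I opened both flaps to about 2.3–2.4 rad, held the yellow button about 7.8 mm down for over 3 s, and handed the job in at about 13.5 s while still holding it; I saw no contact with the red button or the tools, and the hand-in gave no verdict.

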